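Seat a bumper bracket on its floating studs by feel

TASK

Pick up the black bumper bracket, rest it lightly on the two brass studs of the body panel and slide it about until you feel its holes drop over them, then work it down until it sits fully home, flat on its seat, upturned end towards the panel's round tow-eye opening, and let go. Touch down slowly and keep the pressure light while it rides on the stud tips, so as not to bruise the threads, and leave the plain aluminium bracket and the other loose things on the bench alone.

Things in the scene. Friction and masses are not known exactly. Their poses are not given: they have to be found in the camera images.
- bracket_grip (a point): Black bumper bracket (about 0.42 kg, loose): a flat 56 x 120 x 4 mm base plate with a box channel welded on its middle, 32 mm wide (own x), 44 mm long (own y), top 56 mm above the plate's underside plus a weld nut. This point: middle of the channel, 36 mm above the underside. Grip the channel across its 32 mm width. Axes: z up, y along the plate.
- bracket_foot (a point): Middle of the underside of the black bracket's base plate, 36 mm below bracket_grip, same axes. Holes through the plate, 80 mm apart: a round one of 10 mm at y = +40 mm, a slot of 10 mm (x) by 13 mm (y) at y = -40 mm.
- bracket_lip (a point): Top of the black bracket's upturned end, 58.5 mm towards +y from bracket_foot and 20 mm above it, same axes.
- seat (a point): Middle of the raised flat bracket seat (66 x 168 mm) on the fixed body panel, 75 mm above the bench. z up; y along the panel, +y towards the round tow-eye opening (centre 115 mm from here). Seated, bracket_foot lies at seat height, frames parallel, lip towards +y, and off this point in x and y only as the studs are.
- panel: Fixed grey panel, 190 x 290 mm; origin on the bench under seat, same axes. Two 8 mm brass studs stand 22 mm above the seat, 80 mm apart along y, in slots 20 x 46 mm. One caged stud plate carries both and can be adjusted: the pair sits up to 5 mm off the seat's middle in x and up to 18 mm in y, not measured, never turned. It is snug and stays put. The bracket's holes clear the studs by 1 mm all round.
- spare_bracket: A bare aluminium-coloured bracket of the same shape, for the other side of the car, loose on the bench: leave it. Origin in the middle of its underside.
- aerosol: Blue and white spray can, 66 mm across, 190 mm tall; origin under its centre. Leave it.
- tape: Yellow roll of tape, 104 mm across, 24 mm high; origin under its centre. Leave it.
- spanner: Steel spanner 190 mm long lying along its x; leave it.
- sanding_block: Orange sanding block 68 x 122 x 32 mm; origin under its centre. Leave it.
- nut_dish: Round steel dish of flange nuts, 112 mm across, 35 mm high; origin under its centre. Leave it.
Not all that is in view belongs to the job. There is more than one size of the part that bears bracket_grip; the job needs the middle-sized.

How it is judged (in metres and radians):
On the way:
1. the black bracket is lifted clear of the bench (height (world z) of bracket_foot above 0.04 m), for 0.2 s.
At the end, for the whole second after the job is handed in: The black bracket lies flat on the seat with both studs through its holes: underside within 2 mm of the seat, tilt under 0.05 rad, middle within 10 mm (x) and 24 mm (y) of the middle of the seat, upturned end on the tow-eye side, at rest (x of bracket_foot in the frame of seat between -0.01 and 0.01 m and y of bracket_foot in the frame of seat between -0.024 and 0.024 m and z of bracket_foot in the frame of seat between -0.003 and 0.002 m and y of bracket_lip in the frame of seat above 0.03 m and angle between bracket's own z axis and vertical below 0.05 rad and linear speed of bracket below 0.02 m/s); the robot touches nothing.
It fails at once if the bracket is pressed on the studs with more than 50 N (a hard knock counts) while its underside is still more than 12 mm above the seat (contact force between bracket and panel above 50 N and z of bracket_foot in the frame of seat above 0.012 m).
It fails at once if a bystander is moved by more than 20 mm (distance of any of spare_bracket, aerosol, tape, spanner, sanding_block, nut_dish from where it was at the start of the episode above 0.02 m).
It also fails if it takes over 72 s, if anything falls off the work surface, if the arm or the gripper's body presses on something with over 40 N, if the wrist force passes 120 N, or if a joint passes its speed limit or range.

ROBOT

A 6-joint arm with a two-finger parallel gripper is mounted at the origin on the work surface. World frame = base frame: x ahead of the robot, y to its left, z up, the work surface at z = 0. Lengths are in mm, angles in degrees, forces in N, time in s.
With the tool pointing down it reaches from about 375 to 975 mm from the base axis. Payload 3.8 kg.
Tool frame: the origin (TCP) lies at the very end of the fingers, on their centre line; the grasp point (between the pads) lies behind it (robot.tcp_to_grasp is the z of the grasp point in the tool frame, in mm); z points along the fingers, x is the direction in which the jaws open and shut, and the axes are right-handed (so a half turn about z gives the same grasp; the last joint's range is limited). The gripper opens to 85 mm and grips with 20 to 120 N. Pads are 22 mm wide; open, the fingers measure 114 mm over their backs; the gripper's body (76 mm by 85 mm) begins 54 mm behind the grasp point. The pads swing forward as they close: fully open they stand 13 mm farther back than shut.
Start: joints at [-2.114, 15.12, 91.902, -0, 72.978, -2.114], TCP at [674.995, -0.002, 204.78] pointing down, gripper open.
Joint ranges: [-150.88, 150.88], [-54.13, 125.18], [17.81, 147.31], [-75.09, 255.09], [0, 152.58], [-146.25, 146.25]. Speed limits (degrees/s): [147.25, 147.25, 180, 180, 180, 180].

INTERFACE

Orientations are given as a 3x3 rotation matrix whose columns are the frame's x, y, z axes.
In Python, from rig import robot, jaws, eyes, hand_in, nets gives the robot as it stands. The module is installed in compiled form; this text tells all that it offers. Calls block until the motion is done:
- robot.movep(position, orientation): joint-space move of the TCP to a pose.
- robot.move_l(position, rotation=None, speed=150, stop_force=None): straight line of the TCP; rotation=None keeps the orientation; speed is the mean speed in mm/s. With stop_force (N) it stops when the force on the tool has changed by that much, and returns True; else False.
- robot.set_joints(angles): joint-space move.
- jaws.gripper_to(opening, grip_force=None): finger opening in mm; grip_force is the grip in N (None keeps the last); returns when the fingers have stopped.
- robot.pause(seconds).
- robot.inverse_kinematics(position, orientation): joint angles nearest the present ones, or None.
- robot.read_state(): the state.
- eyes.snapshot(name): name is "scene" or "side" or "wrist"; returns a dict with "img" (420x560x3 uint8, blue, green, red), "mtx" (3x3 intrinsics, pixels), "dist" ([k1, k2, p1, p2, k3] as OpenCV has them; the pictures are not rectified), "rvec" (rotation vector, rad) and "tvec" (3), from world to camera coordinates, as OpenCV has them. Camera axes: x right, y down, z forward; pixel columns grow to the right and rows downward; lengths in mm; the calibration is good to about 2 mm. A picture is of the moment at which its call begins. There is no depth.
A pose or a line that the arm cannot do raises robot.Unreachable and nothing moves.
- hand_in(): hands the job in, once; it reports no verdict.
Trained networks look in the newest picture that a camera, given by its name, has taken for a name from the list of things; names that differ only in an ending like _2 or _b are one class to them, and where a whole thing is asked for, a point or a joint stands for the part that bears it (a point fixed in the world has none). Each returns a list of dicts, best first, with "p" (0 to 1); they miss things now and then, are a little off and sometimes report something else, mostly with a low value. They report only what shows in the picture. A call takes as long as a camera call. They do not tell look-alikes from the thing itself.
- nets.look_for(name, camera): "box" ([centre column, centre row, width, height] in pixels, round what is visible of it).
The state is a dict: "time_s": time; "qpos": joint angles; "qd": joint speeds; "tau": joint torques, N m; "tool_pos": TCP position; "tool_rot": TCP orientation; "wrist_force": force on the tool from outside, world axes, zero at the start; "ft_torque": the same for the moment, N m; "width": finger opening in mm.
Only numpy, scipy, OpenCV 4.12 (cv2) and the standard library are available. Lean on these libraries where they do the work, as an engineer would, in place of code of your own. Each camera call takes 0.05 s, during which the arm holds its last target. There are 200 camera calls.

## Working session

There is one attempt and no reset: what is moved stays moved. The work goes in short steps, each a Python script; the robot and the scene stay as the last script left them, time stands still between calls to the robot, and variables do not carry over. Pictures are saved under pics/ and viewed, about 8 in all and at most 12, crops included, and the job is handed in when it is done.

```bash
mkdir -p pics; cat > h.py <<'E'
import numpy as np, cv2
from rig import robot, jaws, eyes, hand_in, nets
def ray(s,px):
    n=cv2.undistortPoints(np.array([[px]],float),s["mtx"],np.array(s["dist"]))[0,0]
    R=cv2.Rodrigues(np.array(s["rvec"],float))[0];t=np.array(s["tvec"],float).ravel()
    return -R.T@t, R.T@np.array([n[0],n[1],1])
def onz(s,px,z):
    c,d=ray(s,px); return c+d*(z-c[2])/d[2]
def proj(s,P):
    return cv2.projectPoints(np.array(P,float).reshape(-1,3),np.array(s["rvec"],float),np.array(s["tvec"],float),s["mtx"],np.array(s["dist"]))[0][:,0]
def down(a): # jaw x axis at yaw a (deg)
    c,s=np.cos(np.radians(a)),np.sin(np.radians(a))
    return np.array([[c,s,0],[s,-c,0],[0,0,-1.]])
E
python3 - <<'E'
from h import *
for c in ("scene","side"):
    s=eyes.snapshot(c); cv2.imwrite(f"pics/{c}.png",cv2.resize(s["img"],(800,600))); 
    print(c,ray(s,(280,210)))
    for n in ("bracket_grip","spare_bracket","panel"):
        for d in nets.look_for(n,c):
            print(n,round(d["p"],2),np.round(d["box"]),np.round(onz(s,d["box"][:2],75 if n=="panel" else 25)))
print(robot.tcp_to_grasp, robot.read_state()["time_s"])
E
```

```text
scene (array([1101.35207596, -724.56975213, 1579.39089874]), array([-0.33244973,  0.39992445, -0.85423502]))
bracket_grip 0.87 [281. 123.  31.  39.] [258. 303.  25.]
bracket_grip 0.57 [382. 205.  24.  14.] [754. 236.  25.]
bracket_grip 0.53 [354. 184.  22.  20.] [632. 245.  25.]
spare_bracket 0.66 [304. 160.  30.  25.] [433. 218.  25.]
panel 0.61 [256. 258. 118. 101.] [ 567. -201.   75.]
side (array([-292.9172759 ,  957.92521944, 1166.3893571 ]), array([ 0.48732084, -0.59547493, -0.63870677]))
bracket_grip 0.78 [203. 265.  42.  38.] [598. 229.  25.]
bracket_grip 0.65 [284. 356.  52.  60.] [216. 334.  25.]
bracket_grip 0.63 [163. 251.  34.  20.] [739. 262.  25.]
spare_bracket 0.97 [247. 298.  51.  32.] [414. 245.  25.]
panel 0.74 [301. 197. 112.  74.] [ 526. -152.   75.]
-18.700000000000003 0.4
```

View pics/scene.png

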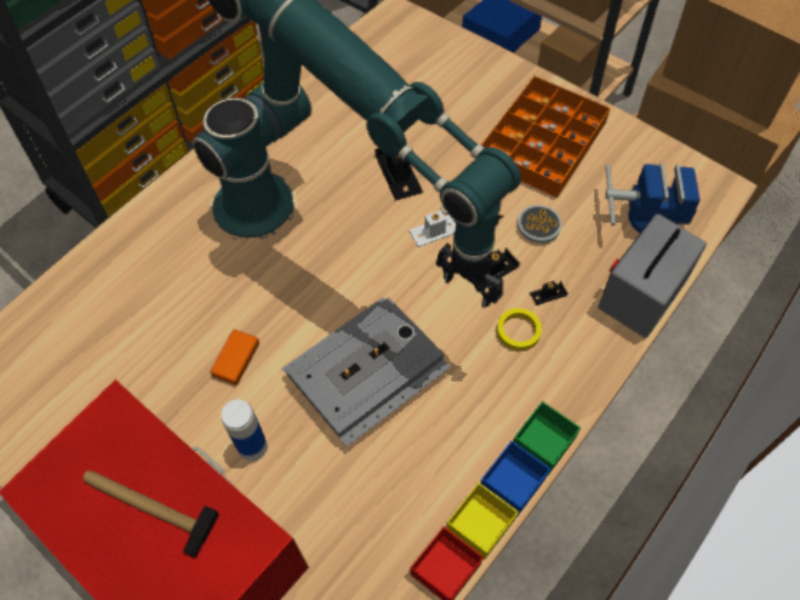

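View pics/side.png

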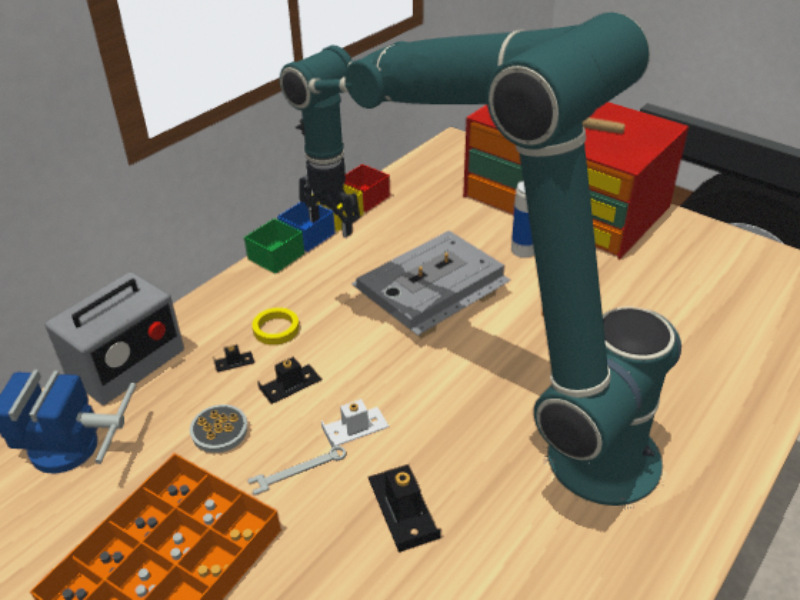

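Black candidates in the side view (800 px): large at (402,505), middle at (290,380) and small at (233,358). The middle one, at about world (600,230), fits "middle-sized" and is similar in size to the spare at (355,423). I'll check it in a wrist crop, and take a panel picture too.

```bash
python3 - <<'E'
from h import *
import pickle
out={}
for k,p in (("panel",(560,-180,400)),("brk",(600,200,330))):
    robot.movep(p,down(0)); robot.pause(.3)
    s=eyes.snapshot("wrist"); out[k]=s; cv2.imwrite(f"pics/w_{k}.png",cv2.resize(s["img"],(800,600)))
    for n in ("panel",) if k=="panel" else ("bracket_grip","spare_bracket"):
        for d in nets.look_for(n,"wrist"): print(n,round(d["p"],2),np.round(d["box"]),np.round(onz(s,d["box"][:2],75 if n=="panel" else 4)))
    if k=="panel": out["side"]=eyes.snapshot("scene")
pickle.dump(out,open("w.pkl","wb"))
print(robot.read_state()["time_s"])
E
```

```text
panel 0.79 [282. 157. 160. 193.] [ 561. -173.   75.]
bracket_grip 0.91 [288. 145.  56.  81.] [612. 226.   4.]
bracket_grip 0.65 [376. 128.  49.  54.] [755. 252.   4.]
bracket_grip 0.59 [ 54.  88. 108.  93.] [232. 322.   4.]
spare_bracket 0.66 [174. 142.  54.  77.] [423. 232.   4.]
3.8583
```

View pics/w_panel.png

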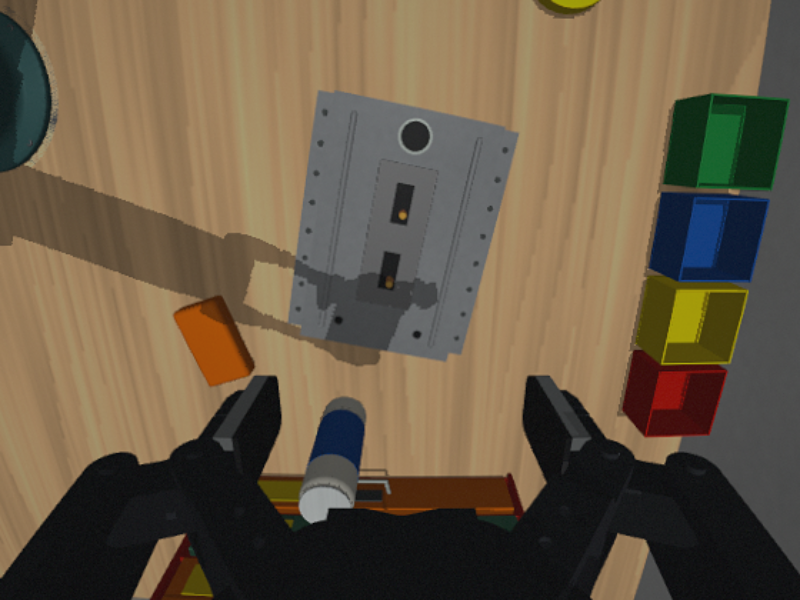

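View pics/w_brk.png

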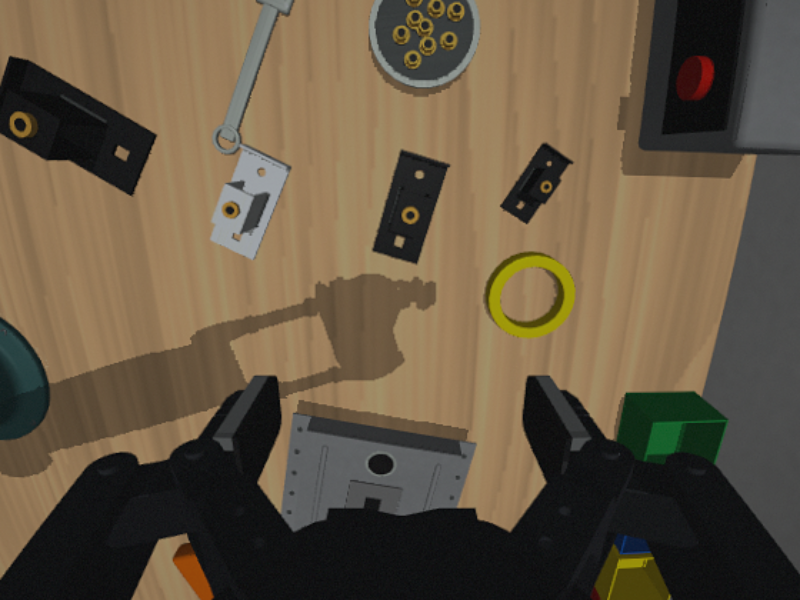

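Wrist views: the panel seat has its tow-eye at (415,136) and studs near (403,215) and (389,283). The middle black bracket is at (411,207), with its round hole at (418,174) and its slot at (400,241). The small bracket is at (537,183) and the large one at (75,125). Next I'll enlarge the bracket and panel.

```bash
python3 - <<'E'
from h import *
import pickle
o=pickle.load(open("w.pkl","rb"))
def crop(im,x,y,w,h,f):
    return cv2.resize(im[y:y+h,x:x+w],None,fx=f,fy=f,interpolation=cv2.INTER_CUBIC)
a=crop(o["brk"]["img"],250,95,80,100,6.0)  # 480x600... 
b=crop(o["panel"]["img"],240,70,80,150,4)
m=cv2.convertScaleAbs(np.hstack([a[:, :480],b]),alpha=1.6,beta=10)
cv2.imwrite("pics/crop.png",m); print(m.shape)
E
```

```text
(600, 800, 3)
```

View pics/crop.png

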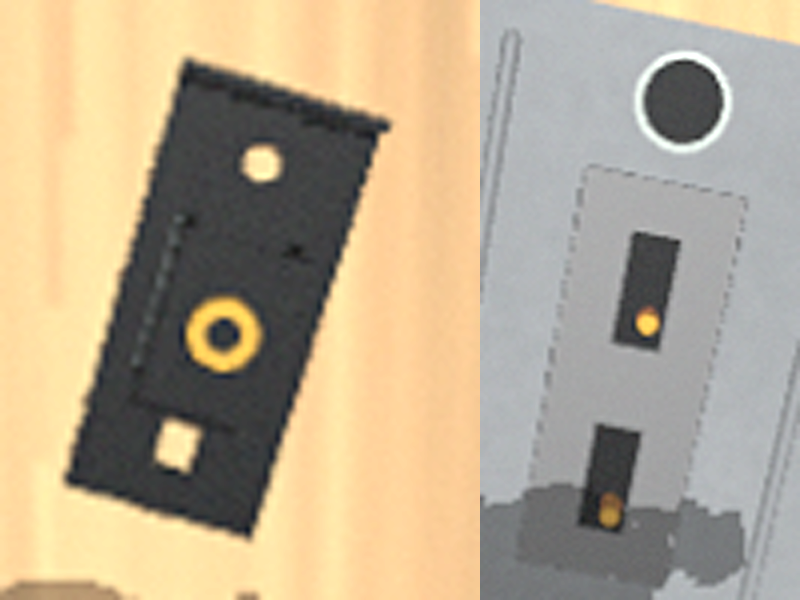

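The crop confirms it: plate with channel and brass nut, raised lip at the top end beside the round hole (262,163), slot at (178,445). On the panel, the tow-eye is at (683,102), the stud tips at (648,318) and (610,508), and both studs are shifted towards −y in their slots.

```bash
python3 - <<'E'
from h import *
import pickle
o=pickle.load(open("w.pkl","rb"))
B=lambda x,y,z: onz(o["brk"],((x+.5)/6-.5+250,(y+.5)/6-.5+95),z)
P=lambda x,y,z: onz(o["panel"],((x+.5-480)/4-.5+240,(y+.5)/4-.5+70),z)
yaw=lambda v: np.degrees(np.arctan2(-v[0],v[1]))
h,s,n=B(262,163,2),B(178,445,2),B(223,334,60)
bl,br=B(68,482,4),B(250,537,4)
print("holes",h,s,np.linalg.norm(h-s),(h+s)/2,yaw(h-s),"nut",n); print("width",np.linalg.norm(bl-br),yaw(br-bl)+90, "left edge",yaw(B(183,65,4)-bl),np.linalg.norm(B(183,65,4)-bl))
t1,t2=P(648,317,97),P(610,507,97)
print("studs",t1,t2,np.linalg.norm(t1-t2),(t1+t2)/2,yaw(t1-t2))
c=[P(587,165,75),P(748,200,75),P(517,560,75),P(680,588,75)]
print("seat",np.mean(c,0),yaw(c[0]-c[2]),yaw(c[1]-c[3]),np.linalg.norm(c[0]-c[2]),np.linalg.norm(c[0]-c[1]))
sl=[P(646,291,75),P(610,479,75)];print("slots",sl[0],sl[1],np.mean(sl,0),yaw(sl[0]-sl[1]),np.linalg.norm(sl[0]-sl[1]))
e=P(683,102,75);print("eye",e,yaw(e-np.mean(sl,0)),np.linalg.norm(e-np.mean(sl,0)))
for p in [((h+s)/2,yaw(h-s)+0),((t1+t2)/2,yaw(sl[0]-sl[1]))]:
  print(robot.inverse_kinematics((p[0][0],p[0][1],150),down(p[1])))
E
```

```text
holes [619.6043267  262.06791796   2.        ] [596.84530695 185.20448483   2.        ] 80.16208786985243 [608.22481682 223.6362014    2.        ] -16.493855182165 nut [608.20424742 223.65272333  60.        ]
width 53.86890927320139 -17.23484595400663 left edge -16.173350144368847 116.88986513750233
studs [ 559.9024698  -156.33731629   97.        ] [ 544.50754259 -233.77917854   97.        ] 78.9572404074764 [ 552.20500619 -195.05824742   97.        ] -11.24344018305343
seat [ 553.15399139 -188.20088993   75.        ] -11.157050727284652 -8.77169557585042 168.29135124217794 65.48590024500433
slots [ 559.0692736  -148.50734723   75.        ] [ 543.8856345 -227.6608248   75.       ] [ 551.47745405 -188.08408601   75.        ] -10.85887099297687 80.5966246671234
eye [573.36382481 -75.28189231  75.        ] -10.98034551470854 114.90582287519034
[ 1.79857426e+01  1.44011711e+01  9.87079646e+01 -2.54444375e-14
  6.68908643e+01  3.44795978e+01]
[-2.18918130e+01  7.84617298e+00  1.06512902e+02 -2.54444375e-14
  6.56409255e+01 -1.10329420e+01]
```

```bash
python3 - <<'E'
from h import *
R=down(-16.5)
jaws.gripper_to(70)
robot.movep((608.2,223.6,110),R)
print(robot.move_l((608.2,223.6,17.5),R,120,stop_force=15))
jaws.gripper_to(20,60); robot.pause(.2)
st=robot.read_state(); print(st["width"],st["tool_pos"],st["wrist_force"])
robot.move_l((608.2,223.6,190),None,150)
robot.movep((552.2,-195.1,150),down(-11)); robot.pause(.3)
s=eyes.snapshot("wrist");cv2.imwrite("pics/held.png",cv2.resize(s["img"],(800,600)))
st=robot.read_state(); print(st["width"],st["tool_pos"],st["wrist_force"],st["ft_torque"],st["time_s"])
s=eyes.snapshot("side")
c=proj(s,(552,-195,130))[0].astype(int);x,y=c-[70,50]
cv2.imwrite("pics/held_s.png",cv2.resize(s["img"][y:y+100,x:x+140],None,fx=5,fy=5,interpolation=cv2.INTER_CUBIC))
E
```

```text
False
30.054874983547048 [609.30713631 223.78052087  18.70010123] [ 1.24189694 -1.15854975  6.20911343]
29.929912574206472 [ 552.46591664 -194.53619489  150.02391832] [ 0.00373559 -0.23825721 -3.52574697] [-0.02841348  0.01027963 -0.00141801] 9.8333
```

View pics/held_s.png

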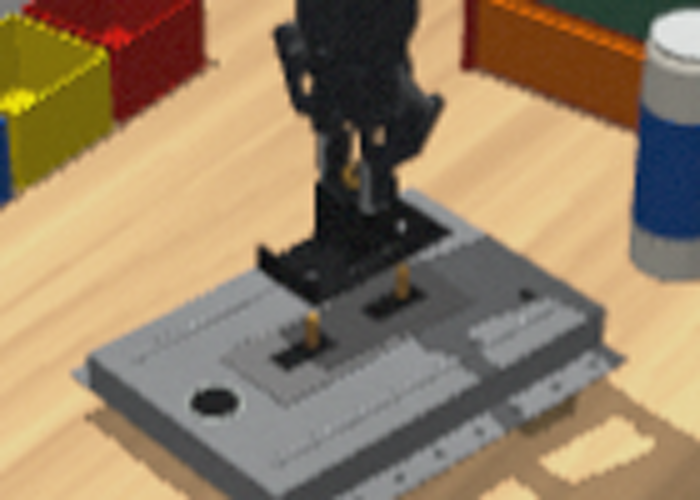

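View pics/held.png

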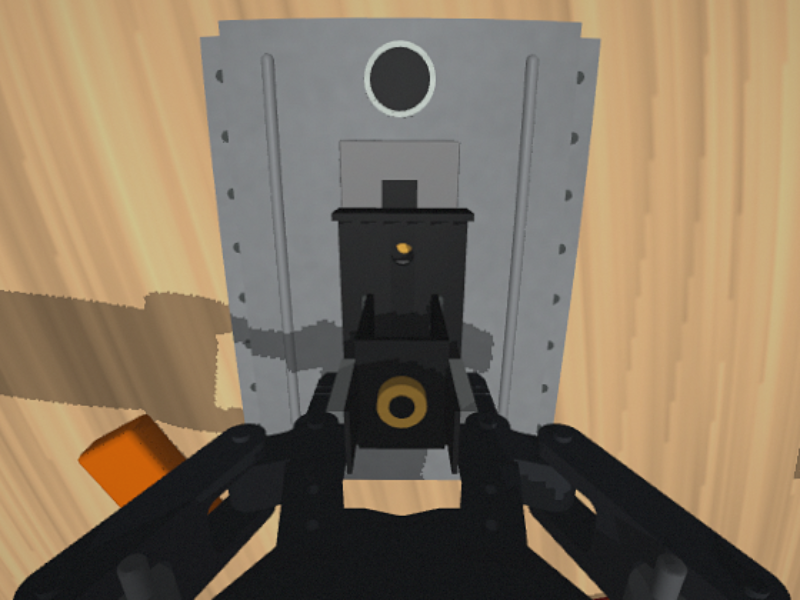

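Side view: the bracket is held level above the studs with its lip on the tow-eye side. Wrist view: the front stud shows through the round hole at (402,248). Now I'll touch down lightly and search.

```bash
cat > search.py <<'E'
from h import *
R=down(-11); ux=R[:,0]; uy=-R[:,1]
C=np.array([552.2,-195.1,0])
robot.move_l(C+[0,0,126],R,60); robot.pause(.2)
pts=[(0,0)]+[(.55*np.sqrt(k)*1.2*np.cos(2.4*k),.55*np.sqrt(k)*1.2*np.sin(2.4*k)) for k in range(1,60)]
print("start",robot.read_state()["wrist_force"])
zc=126; found=False
for i,(a,b) in enumerate(pts):
    p=C+a*ux+b*uy
    if i: robot.move_l(p+[0,0,zc+.6],None,30)
    hit=robot.move_l(p+[0,0,(107 if i==0 else zc-4)],None,12,stop_force=4)
    st=robot.read_state(); z=st["tool_pos"][2]
    print(i,round(a,1),round(b,1),hit,np.round(st["tool_pos"],2),np.round(st["wrist_force"],1),np.round(st["ft_torque"],2),round(st["time_s"],1))
    if not hit or z<(zc-2 if i else 112): found=True;break
    if i==0: zc=z
    if st["time_s"]>48: break
print(found)
E
python3 search.py
```

```text
start [ 1.25828965  0.48321534 -4.22727582]
0 0 0 True [ 552.05 -195.61  114.85] [ 0.5 -2.2  3.3] [-0.22 -0.09  0.  ] 11.6
1 -0.5 0.4 True [ 551.98 -194.66  115.21] [-0.7 -1.   5.4] [0.08 0.04 0.03] 12.1
2 0.1 -0.9 True [ 551.95 -196.17  114.53] [-1.2  0.   3.6] [ 0.14 -0.    0.03] 12.5
3 0.7 0.9 True [ 552.99 -194.39  115.3 ] [-0.1  0.5  3.4] [ 0.02  0.03 -0.03] 13.0
4 -1.3 -0.2 True [ 551.29 -194.89  115.27] [-1.4  0.7  2.9] [0.1  0.05 0.04] 13.5
5 1.2 -0.8 True [ 552.28 -196.18  114.51] [-0.6 -0.5  4. ] [0.19 0.13 0.07] 13.9
6 -0.4 1.6 True [ 552.52 -193.79  115.36] [-0.5  0.2  4. ] [0.01 0.08 0.02] 14.4
7 -0.8 -1.5 True [ 551.29 -196.46  114.67] [ 0.9 -1.2  0.4] [-0.04 -0.29  0.23] 14.9
8 1.8 0.6 True [ 553.74 -195.21  115.15] [-0.1 -1.3  4.1] [-0.02  0.09  0.  ] 15.3
9 -1.8 0.8 True [ 550.98 -193.8   115.45] [-0.9  0.2  3.8] [ 0.    0.01 -0.03] 15.8
10 0.9 -1.9 True [ 551.86 -197.27  110.99] [ 2.1 -1.8 -3.4] [-0.33 -0.5  -0.12] 16.4
True
```

The holes dropped over the studs at point 10, 4 mm below tip contact, with a small side load. I'll work it down in force-limited steps and shift along the reaction force as it goes.

```bash
cat > sink.py <<'E'
from h import *
st=robot.read_state(); p=np.array([551.86,-197.27,st["tool_pos"][2]]); t0=st["time_s"]
xy=(np.array([552.2,-195.1,0])+.9*down(-11)[:,0]-1.9*-down(-11)[:,1])[:2]
z=p[2]
for i in range(16):
    f=np.array(st["wrist_force"])
    xy=xy+np.clip(.12*f[:2],-.5,.5)
    robot.move_l((*xy,z),None,20)
    zt=max(z-4,92)
    hit=robot.move_l((*xy,zt),None,12,stop_force=10)
    st=robot.read_state(); zn=st["tool_pos"][2]
    print(i,hit,np.round(xy,2),np.round(st["tool_pos"],2),np.round(st["wrist_force"],1),np.round(st["ft_torque"],2),round(st["time_s"],1))
    z=zn
    if zn<94.2 and hit or zt==92 and not hit: break
    if st["time_s"]>50: break
E
python3 sink.py
```

```text
0 False [ 552.98 -197.36] [ 552.66 -197.17  106.72] [-0.   0.5 -4.7] [-0.01  0.02 -0.04] 17.1
1 False [ 552.97 -197.29] [ 552.87 -197.26  102.58] [-0.4 -0.9 -5. ] [-0.03  0.06 -0.01] 17.8
2 False [ 552.93 -197.4 ] [ 552.78 -197.34   98.38] [ 0.6  0.5 -4.9] [-0.02 -0.04  0.06] 18.6
3 False [ 553.   -197.34] [ 552.92 -197.3    94.26] [ 0.1  0.1 -4.5] [ 0.01 -0.03 -0.04] 19.3
4 True [ 553.02 -197.33] [ 553.1  -197.41   93.8 ] [-0.8  0.3  5.2] [-0.   -0.07 -0.  ] 19.7
```

It slid down freely and met the seat at TCP z 93.8, 21.5 mm below tip contact. I'll press gently, release, back off and check.

```bash
python3 - <<'E'
from h import *
robot.move_l((553.02,-197.33,92.5),None,10,stop_force=12)
st=robot.read_state();print(st["tool_pos"],st["wrist_force"],st["ft_torque"])
jaws.gripper_to(70); robot.pause(.2)
robot.move_l((553.02,-197.33,200),None,100)
robot.movep((560,-180,400),down(0)); robot.pause(.4)
w=eyes.snapshot("wrist"); s=eyes.snapshot("side")
def crop(s,P,wd,h,f):
    x,y=(proj(s,P)[0]-[wd/2,h/2]).astype(int); return cv2.resize(s["img"][y:y+h,x:x+wd],None,fx=f,fy=f,interpolation=cv2.INTER_CUBIC)
cv2.imwrite("pics/end.png",cv2.convertScaleAbs(np.hstack([crop(w,(553,-190,80),80,120,5),crop(s,(553,-190,90),80,120,5)]),alpha=1.5))
st=robot.read_state();print(st["time_s"],st["width"],st["wrist_force"])
E
```

```text
[ 553.25525096 -197.39915073   93.90360866] [-3.51041459  2.28484402  7.79457864] [0.24817428 0.5008057  0.01631993]
23.3417 70.05605322936016 [-0.47895913 -0.33599505 -0.22476451]
```

View pics/end.png

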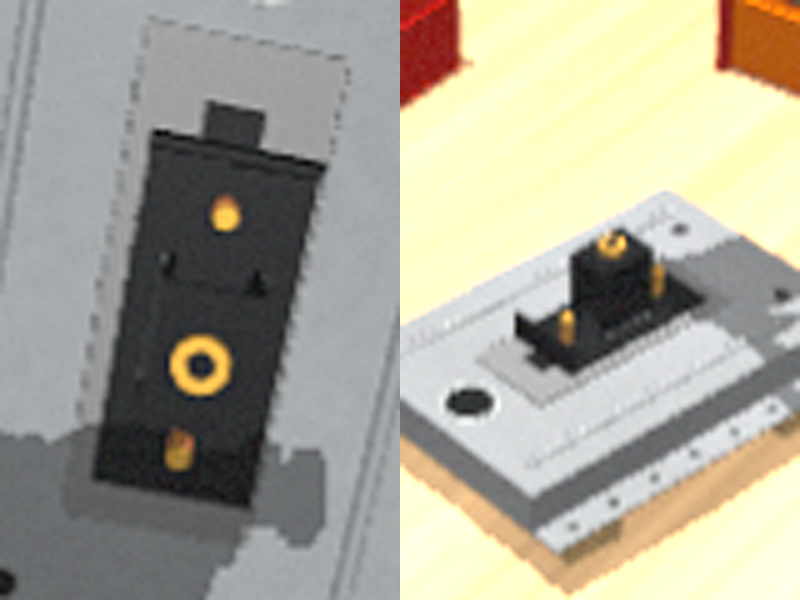

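Both studs stand up through the holes, at (225,213) and (180,450). The plate lies flat on the seat, the lip faces the tow-eye, and the gripper is clear.

```bash
python3 -c "
from h import *
hand_in()"
```

```text
the job is handed in; nothing more can be done
```

The black bracket is on its seat over both studs, with its upturned end towards the tow-eye. The job is handed in, at about 23 s of the 72 s allowed; no verdict is reported.

- **Pick:** I took the middle-sized of the three black brackets, confirmed in a crop first, and gripped it across its channel.
- **Search:** I touched down on the stud tips at 12 mm/s, stopping at a 4 N change in force. The search was by small lift-and-probe hops, not continuous sliding. The holes dropped over the studs on the 11th probe, and no wrist reading was above about 6 N.
- **Seating:** It slid down freely until it met the seat 21.5 mm below tip contact, close to the 22 mm stud height. I then pressed it lightly (about 8 N) and let go.
- **Last checks:** The final pictures show both studs through the holes, the plate flat and the gripper clear, with wrist force near zero.
- **Small disagreements:** The jaws read 30 mm on the 32 mm channel. The studs were about 2 mm from where the camera put them, within its calibration.
- **Not checked:** I did not measure the other loose things again afterwards, but I saw no contact with any of them.

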